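Load the test coupon under the spring clip

TASK

Load the flat test coupon into its fixture: with one fingertip hold the clip's long press bar down so that the clip foot stays raised, and with the other fingertip push the coupon along its channel, beneath the foot, right up against the end stop. Then let the bar go so that the clip springs down onto the coupon, and move clear. Never pick up or tip the coupon, only push it, and leave the weight, the film roll and the star knob beside the fixture where they stand.

Things in the scene. Friction and masses are not known exactly. Their poses are not given: they have to be found in the camera images.
- fixture: Fixed coupon fixture: grey base 182 (x) x 120 (y) x 8 mm, y from -56 to +64 mm, with an aluminium bed 60 mm wide on its +y side, whose top is 18 mm above the work surface. Origin: on the work surface under the base, midway along its length; z up; +x is the direction in which the coupon is pushed, roughly away from the robot.
- channel (a point): Centre of the channel's floor on top of the bed, at fixture x = 0, y = 32, z = 18 mm; axes as the fixture's. The channel runs along x, is 47 mm wide between two fences 7.5 mm high, is open at its -x end (x = -91 mm) and shut at x = +85 mm by the end stop, which rises 11 mm above the bed.
- hinge (a point): Point on the axis of the clip's hinge rod, at fixture x = 0, y = -6, z = 40 mm; axes as the fixture's. The rod is 9 mm thick and runs along the fixture's x from -87 to +85 mm, between the press bar and the channel, in two lugs whose tops are 49 mm above the work surface.
- clip (a joint): Angle of the sprung steel clip, a seesaw about the hinge rod, rad. 0 = at rest, foot 3 mm above the bed, too low for the coupon to pass. Grows as the press bar is pushed down and the foot rises. 0.18 = foot level with the coupon's top (or resting on it); 0.48 = hard stop. The spring always returns it; the bar needs about 5 N at 0.2, 7 N at the stop.
- press_bar (a point): Top of the clip's press bar, mid-length. Round bar 10 mm thick along the fixture's x at y = -40 mm. Its top is 34 mm above the work surface at rest, about 27 mm at 0.2 rad, 23 mm at 0.33 rad, 20 mm at 0.45 rad (y then -37, -35, -32 mm). A fingertip can press and slide on it from fixture x = -79 to +35 mm; at each end a thin arm joins it to the hinge rod.
- clip_foot (a point): Lowest point of the clip foot's blunt rear face (towards the fixture's -x); turns with the clip. The foot is 22 mm long, from fixture x = 55 to 77 mm, 8 mm wide, over the middle of the channel. With both fingertips level, 4 to 5 mm above the bed, one holds the bar at about 0.35 rad while the other, 70 mm away in y, can push the coupon's rear end.
- coupon: Loose flat aluminium test coupon, 64 (x) x 44 (y) x 10 mm (z), about 0.09 kg, with a thin green glass sample on top. Origin: centre of its underside, on the bed; its x is along the channel. At the start it lies in the channel, its front (+x) end 10 to 37 mm short of the clip foot.
- home (a point): Point fixed on the bed where the coupon's origin lies when the coupon stands against the end stop: fixture x = 53, y = 32, z = 18 mm; axes as the fixture's.
- brass_weight: Bystander to leave alone: loose brass weight, a stubby knobbed cylinder 33 mm across, 37 mm tall; origin at the centre of its underside.
- film_spare: Bystander to leave alone: loose spare roll of pale film standing on end, 62 mm across, 45 mm tall; origin at the centre of its underside.
- spare_knob: Bystander to leave alone: loose black star knob with an upright threaded stud, 38 mm across, 38 mm tall; origin at the centre of its underside.
Mind the look-alikes: they are no part of the job. What is shaped like the coupon but pink is not meant.

How it is judged:
By the outcome, as a careful person would: the job done as asked, in the order asked, and still so for the second after the job is handed in, with the robot touching nothing.
It also fails if it takes over 38 s, if anything falls off the work surface, if the arm or the gripper's body presses on something with over 40 N, if the wrist force passes 120 N, or if a joint passes its speed limit or range.

ROBOT

A 6-joint arm with a two-finger parallel gripper is mounted at the origin on a cart in front of the work surface, level with it; the furniture and walls round the work are solid. World frame = base frame: x ahead of the robot, y to its left, z up, the work surface at z = 0. Lengths are in m, angles in rad, forces in N, time in s.
With the tool pointing down it reaches from about 0.375 to 0.975 m from the base axis. Payload 3.8 kg.
Tool frame: the origin (TCP) lies at the very end of the fingers, on their centre line; the grasp point (between the pads) lies 19 mm behind it (hold_point_z is the distance from the TCP to the grasp point, in m); z points along the fingers, y is the line along which they close (so a half turn about z gives the same grasp; the last joint's range is limited). The gripper opens to 88 mm and grips with 3 to 60 N. Pads are 18 mm wide; open, the fingers measure 123 mm over their backs; the gripper's body (75 mm by 187 mm) begins 45 mm behind the grasp point.
Start: joints at [-1.189, 0.264, 1.604, -0, 1.274, -0.037], TCP at [0.274, -0.617, 0.239] pointing down, gripper open.
Joint ranges: [-2.63, 2.63], [-0.94, 2.18], [0.31, 2.57], [-1.31, 4.45], [0, 2.66], [-2.55, 2.55]. Speed limits (rad/s): [2.57, 2.57, 3.14, 3.14, 3.14, 3.14].

INTERFACE

Orientations are given as a rotation vector (axis times angle).
In Python, from station import get_obs, camera, close_job, hold_point_z gives the robot as it stands. The module is installed in compiled form; this text tells all that it offers.
- The arm moves only by the shell command python3 -m jog 'ROWS' [OPENING] [FORCE]. ROWS is JSON, a list of rows, each an object of numbers: "x", "y", "z": the shift along the tool's x, y, z in m; "rx", "ry", "rz": the turn, a rotation vector about the tool's x, y, z in rad. In form: [{"x": .., "y": .., "z": .., "rx": .., "ry": .., "rz": ..}, ...]. A call has 1 to 8 rows; each row is the pose to reach, as a shift and turn from the pose commanded when the call began, along the tool's axes at that moment; what a row does not reach only later rows make up. A row lasts 1/8 s, in which the tool goes at most 62.5 mm and 10.7 degrees, less where a joint would pass 70% of its speed; a pose out of reach is approached as far as the arm can. A call with a gripper value outside its range is refused whole. OPENING is the finger opening in m, from 0 to 0.0881, set as the call begins (- or left out, the last holds). The fingers move at their own pace and stop on an object; FORCE is the grip in N (left out, the last holds). Time passes only in rows, so rows that repeat a pose let the fingers close. It gives the time, the measured TCP pose, the force, the opening and the grip force at its end, in the units of the state.
- get_obs(): the state, without advancing time (a new reading comes with each control period).
- camera(name): name is "side" or "top" or "wrist"; returns a dict with "img" (480x640x3 uint8, blue, green, red), "fx", "fy", "cx", "cy" (pixels), "rvec" (rotation vector, rad) and "tvec" (3), from world to camera coordinates, as OpenCV has them; the wrist camera has in their place "mount" (4x4, takes a point from camera to tool coordinates, whose origin is the TCP and whose axes are the flange's). Camera axes: x right, y down, z forward; pixel columns grow to the right and rows downward; lengths in m; the calibration is good to about 2 mm. A picture is of the moment at which its call begins: read the wrist's pose just before it. There is no depth.
- close_job(): hands the job in; it is judged then, once.
The state is a dict: "clock": time; "joint_positions": joint angles; "qvel": joint speeds; "joint_efforts": joint torques, N m; "position": TCP position; "eef_rot": TCP orientation; "force": force on the tool from outside, world axes, zero at the start; "moment": the same for the moment, N m; "grip_width": finger opening in m; "gripper_force": force on a finger pad.
Only numpy, scipy, OpenCV 4.12 (cv2) and the standard library are available. Lean on these libraries where they do the work, as an engineer would, in place of code of your own. Each camera call takes 0.05 s, during which the arm holds its last target. There are 200 camera calls.

## Working session

There is one attempt and no reset: what is moved stays moved. The work goes in short steps, Python scripts to look and compute and a shell command to move; the robot and the scene stay as the last step left them, time stands still between calls to the robot, and variables do not carry over. Pictures are saved under pics/ and viewed, at most 10 in all, crops included, and the job is handed in when it is done.

```bash
mkdir -p pics; cat > h.py <<'E'
import numpy as np,cv2,json
from station import get_obs,camera
from scipy.spatial.transform import Rotation as R
def snap(n,f):
    o=get_obs();c=camera(n);cv2.imwrite('pics/'+f,c['img'])
    c['o']=o;np.save('pics/'+f+'.npy',c,allow_pickle=True);return c
def load(f): return np.load('pics/'+f+'.npy',allow_pickle=True).item()
def pose(c): # R,t world->cam
    if 'mount' in c:
        T=np.eye(4);T[:3,:3]=R.from_rotvec(c['o']['eef_rot']).as_matrix();T[:3,3]=c['o']['position']
        M=np.linalg.inv(T@c['mount']);return M[:3,:3],M[:3,3]
    return R.from_rotvec(np.ravel(c['rvec'])).as_matrix(),np.ravel(c['tvec'])
def ray(c,u,v):
    r,t=pose(c);d=r.T@np.array([(u-c['cx'])/c['fx'],(v-c['cy'])/c['fy'],1]);return -r.T@t,d
def onz(c,u,v,z):
    o,d=ray(c,u,v);return o+d*(z-o[2])/d[2]
def tri(a,b):
    (o1,d1),(o2,d2)=a,b;s=np.linalg.lstsq(np.c_[d1,-d2],o2-o1,rcond=None)[0]
    p,q=o1+s[0]*d1,o2+s[1]*d2;return (p+q)/2,np.linalg.norm(p-q)
def proj(c,P):
    r,t=pose(c);p=r@np.array(P)+t;return np.array([p[0]/p[2]*c['fx']+c['cx'],p[1]/p[2]*c['fy']+c['cy']])
E
python3 -c "
from h import *
for n in('side','top'):
    c=snap(n,n+'0.png');r,t=pose(c);print(n,-r.T@t,c['fx'])
o=get_obs();print(o)"
```

```text
side [ 0.44479815 -0.40822393  0.41853624] 602.1428127607096
top [0.31185208 0.39274987 0.90116253] 608.2794700854487
{'clock': 0.1, 'joint_positions': array([-1.18891232e+00,  2.64666907e-01,  1.60520370e+00,  3.14747554e-06,
        1.27369419e+00, -3.68738672e-02]), 'qvel': array([-0.00076922, -0.00102637, -0.00139841, -0.00012372, -0.001206  ,
        0.00097695]), 'joint_efforts': array([ 5.72551871e-04, -5.03617215e+01, -3.58071399e+01,  7.30948825e-02,
        2.33066833e-02, -6.77160369e-05]), 'position': array([ 0.27425498, -0.61608966,  0.23753807]), 'eef_rot': array([-3.07108019e+00, -6.52582333e-01,  5.26762911e-04]), 'force': array([-0.30755369, -0.56813958,  0.20283513]), 'moment': array([-0.01437545, -0.04956507, -0.02412692]), 'gripper_force': 0.0, 'grip_width': 0.08852092569733765}
```

View pics/side0.png

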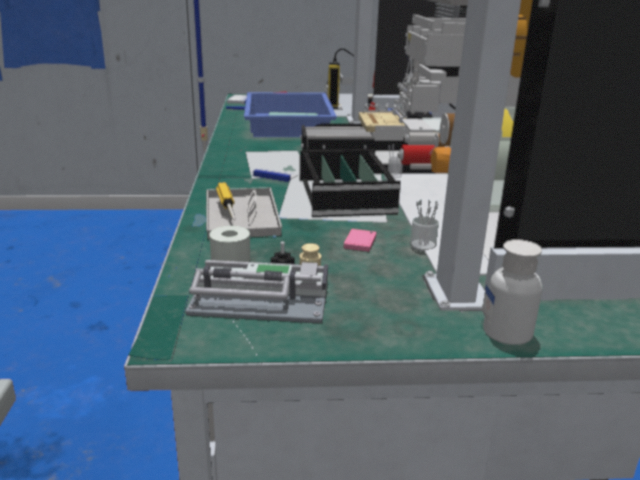

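View pics/top0.png

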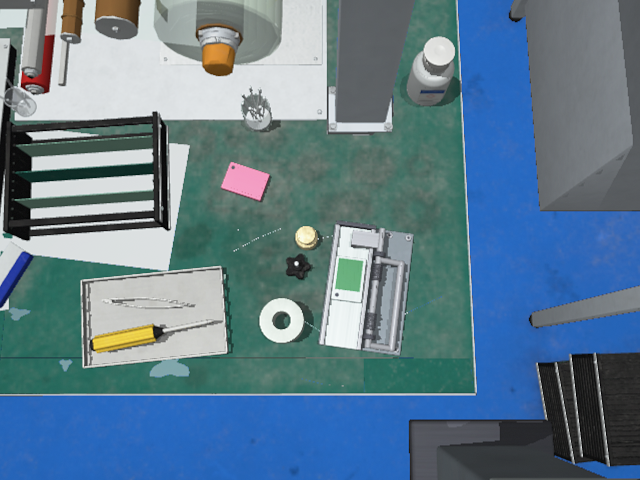

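The top view shows the fixture at about (367,288). The green-glass part at (349,274) lies in its channel, and the pink one at (246,181) is loose on the bench. The green one fits the description, so I'll confirm it in one enlarged crop, next to a crop from the side view.

```bash
python3 -c "
from h import *
a=cv2.imread('pics/top0.png')[215:365,310:425];b=cv2.imread('pics/side0.png')[220:330,180:335]
a=cv2.resize(a,None,fx=4,fy=4,interpolation=2)[:600];b=cv2.resize(b,None,fx=2.1,fy=2.1,interpolation=2)
o=np.zeros((600,800,3),np.uint8);o[:a.shape[0],:460]=a;o[:b.shape[0],465:465+b.shape[1]]=b
cv2.imwrite('pics/crop1.png',o);print(b.shape)
c=load('top0.png');
for u,v in((367,288),(349,274)):print(onz(c,u,v,.018))
"
```

```text
(231, 326, 3)
[0.42031618 0.33307202 0.018     ]
[0.44098021 0.35909964 0.018     ]
```

View pics/crop1.png

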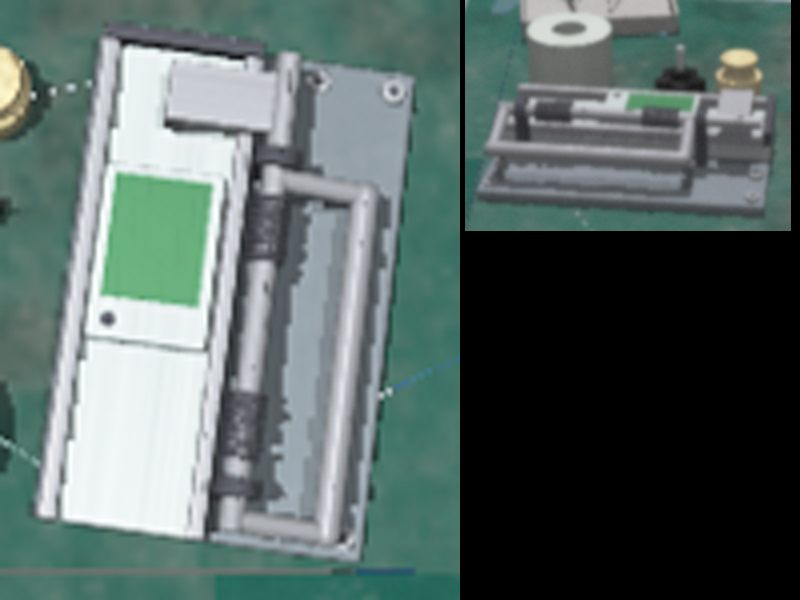

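The crop confirms it: a green-topped coupon in the white channel, with its front and rear edges at crop rows of about 165 and 345, and the clip foot ahead of it. The weight, star knob and film roll stand to the left of the fixture. Next is a coarse pose from two views.

```bash
python3 -c "
from h import *
t=load('top0.png');s=load('side0.png')
P=lambda u,v:(310+u/4,215+v/4)
S=lambda u,v:(180+(u-465)/2.1,220+v/2.1)
a=onz(t,*P(360,559),.008);b=onz(t,*P(413,75),.008);print('base right',a,b,np.linalg.norm(b-a))
d=(b-a)/np.linalg.norm(b-a);n=np.array([-d[1],d[0],0])
print('yaw',np.degrees(np.arctan2(d[1],d[0])),'origin',(a+b)/2+.056*n)
a2=onz(t,*P(37,517),.0255);b2=onz(t,*P(103,35),.0255);print('fence left',a2,b2,np.linalg.norm(a2-b2),np.degrees(np.arctan2(*(b2-a2)[1::-1])))
print('width',(a2-a)@n,'(118)')
# press bar ends two-view
for q,w in(((370,190),(690,148)),((327,540),(489,150))): print('bar',tri(ray(t,*P(*q)),ray(s,*S(*w))))
g=cv2.inRange(cv2.cvtColor(t['img'],cv2.COLOR_BGR2HSV)[250:300,330:370],(50,80,110),(75,255,255));m=cv2.moments(g,True);u=(330+m['m10']/m['m00'],250+m['m01']/m['m00'])
gs=cv2.inRange(cv2.cvtColor(s['img'],cv2.COLOR_BGR2HSV)[260:276,240:300],(50,80,90),(75,255,255));k=cv2.moments(gs,True);w=(240+k['m10']/k['m00'],260+k['m01']/k['m00'])
print(u,m['m00'],w,k['m00'],onz(t,*u,.028),tri(ray(t,*u),ray(s,*w)))
o=get_obs();print(R.from_rotvec(o['eef_rot']).as_matrix().round(3));c=camera('wrist');print(c['mount'].round(3),c['fx'])
"
```

```text
base right [0.32468995 0.28635306 0.008     ] [0.50314558 0.26174079 0.008     ] 0.18014487366031634
yaw -7.852591475969183 origin [0.42156876 0.32952181 0.008     ]
fence left [0.3392844  0.40265197 0.0255    ] [0.51483051 0.37818947 0.0255    ] 0.17724235094599325 -7.933126295506452
width 0.11720231592986338 (118)
bar (array([0.45605477, 0.28278714, 0.03685042]), np.float64(0.002623515732946391))
bar (array([0.33088795, 0.30015685, 0.02775541]), np.float64(0.00027616454971125364))
(348.6097222222222, 274.4375) 720.0 (272.731884057971, 268.1811594202899) 138.0 [0.43888008 0.36005217 0.028     ] (array([0.43833629, 0.36015088, 0.03088096]), np.float64(0.00024751091673354394))
[[ 0.914  0.407 -0.001]
 [ 0.407 -0.914  0.002]
 [ 0.    -0.002 -1.   ]]
[[ 0.001 -0.948 -0.317  0.083]
 [ 1.     0.001  0.001 -0.   ]
 [-0.    -0.317  0.948 -0.146]
 [ 0.     0.     0.     1.   ]] 427.9061402012367
```

The coarse pose agrees with the sizes given: the base edge measures 180 mm against 182, the width 117 against 118, and the yaw −7.9° on both edges. Before swinging the arm, I'll check the path with the wrist view.

```bash
python3 -c "
from h import *
c=snap('wrist','w0.png');t=load('top0.png')
for p in((540,210),(525,10),(530,320),(540,365),(620,285)): print(p,onz(t,*p,0)[:2],onz(t,*p,-.6)[:2])
"
```

```text
(540, 210) [0.54130078 0.06651777] [ 0.69406925 -0.15068972]
(525, 10) [0.87780065 0.06680275] [ 1.25461298 -0.150215  ]
(530, 320) [0.37472654 0.09313713] [ 0.41658878 -0.10634703]
(540, 365) [0.3098829  0.08312346] [ 0.30857181 -0.12302786]
(620, 285) [ 0.42614294 -0.04376916] [ 0.50223856 -0.33440643]
```

View pics/w0.png

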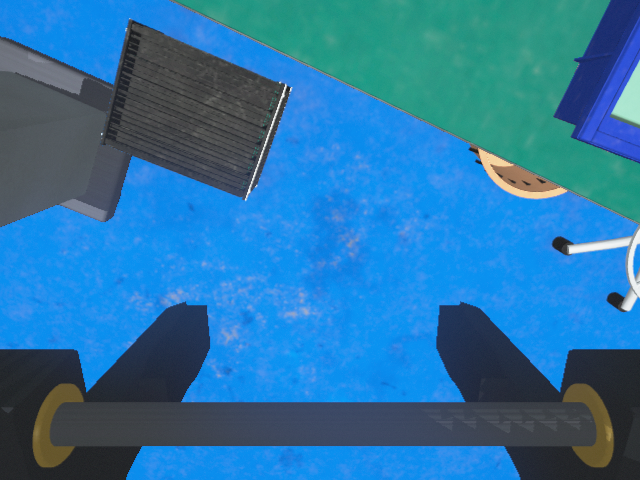

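The wrist view shows only floor far below, with the dark fingertips (tapered) near (190,310) and (450,310). The route is clear at this height. The straight line would pass inside the minimum reach, so I'll plan an arc.

```bash
cat > plan.py <<'E'
from h import *
from scipy.interpolate import CubicSpline
o=get_obs();M=R.from_rotvec(o['eef_rot']).as_matrix();p=o['position']
az=np.radians([-66,-50,-32,-8,18,45.6]);r=[.674,.57,.47,.43,.44,.4745];z=[.2375,.27,.29,.29,.29,.24]
W=np.c_[r*np.cos(az),r*np.sin(az),z];s=np.r_[0,np.cumsum(np.linalg.norm(np.diff(W,axis=0),axis=1))]
f=CubicSpline(s,W);S=np.linspace(0,s[-1],25);print(s[-1]/24)
prev=p;
for i in range(1,25):
    print(i,((f(S[i])-p)@M).round(3),round(-2.583*i/24,2),f(S[i]).round(3))
E
python3 plan.py
```

```text
0.04203469458223805
1 [ 0.039 -0.02  -0.006] -0.11 [ 0.302 -0.582  0.244]
2 [ 0.074 -0.044 -0.013] -0.22 [ 0.324 -0.546  0.251]
3 [ 0.106 -0.07  -0.02 ] -0.32 [ 0.342 -0.509  0.258]
4 [ 0.134 -0.1   -0.026] -0.43 [ 0.357 -0.47   0.264]
5 [ 0.161 -0.131 -0.033] -0.54 [ 0.368 -0.431  0.271]
6 [ 0.185 -0.165 -0.039] -0.65 [ 0.377 -0.39   0.277]
7 [ 0.209 -0.2   -0.044] -0.75 [ 0.384 -0.349  0.282]
8 [ 0.231 -0.235 -0.048] -0.86 [ 0.39  -0.308  0.286]
9 [ 0.254 -0.271 -0.051] -0.97 [ 0.396 -0.266  0.289]
10 [ 0.276 -0.306 -0.052] -1.08 [ 0.402 -0.224  0.291]
11 [ 0.299 -0.341 -0.053] -1.18 [ 0.409 -0.183  0.291]
12 [ 0.322 -0.376 -0.052] -1.29 [ 0.416 -0.141  0.291]
13 [ 0.345 -0.412 -0.052] -1.4 [ 0.422 -0.1    0.29 ]
14 [ 0.366 -0.448 -0.051] -1.51 [ 0.426 -0.058  0.29 ]
15 [ 0.385 -0.486 -0.052] -1.61 [ 0.429 -0.016  0.29 ]
16 [ 0.403 -0.524 -0.052] -1.72 [0.429 0.027 0.291]
17 [ 0.418 -0.564 -0.053] -1.83 [0.427 0.069 0.291]
18 [ 0.431 -0.604 -0.052] -1.94 [0.423 0.111 0.291]
19 [ 0.441 -0.644 -0.05 ] -2.04 [0.415 0.152 0.289]
20 [ 0.448 -0.685 -0.046] -2.15 [0.405 0.192 0.285]
21 [ 0.452 -0.726 -0.04 ] -2.26 [0.392 0.231 0.279]
22 [ 0.452 -0.767 -0.031] -2.37 [0.376 0.269 0.27 ]
23 [ 0.449 -0.808 -0.018] -2.48 [0.356 0.305 0.257]
24 [ 0.441 -0.849 -0.001] -2.58 [0.332 0.339 0.24 ]
```

```bash
python3 -m jog '[{"x":0.039,"y":-0.02,"z":-0.006,"rz":-0.11},{"x":0.074,"y":-0.044,"z":-0.013,"rz":-0.22},{"x":0.106,"y":-0.07,"z":-0.02,"rz":-0.32},{"x":0.134,"y":-0.1,"z":-0.026,"rz":-0.43},{"x":0.161,"y":-0.131,"z":-0.033,"rz":-0.54},{"x":0.185,"y":-0.165,"z":-0.039,"rz":-0.65},{"x":0.209,"y":-0.2,"z":-0.044,"rz":-0.75},{"x":0.231,"y":-0.235,"z":-0.048,"rz":-0.86}]' 0.06; python3 - <<'E'
from h import *
import re
src=open('plan.py').read().replace("print(i,((f(S[i])-p)@M).round(3),round(-2.583*i/24,2),f(S[i]).round(3))","(i in range(9,17)) and print(i,((f(S[i])-p)@M).round(3),round(-2.583*(i-8)/24,2))").replace("range(1,25)","range(9,17)")
src=src.replace("p=o['position']","p=o['position']");exec(src)
print(get_obs()['joint_positions'])
E
```

```text
0.04203469458223805
9 [ 0.254 -0.271 -0.051] -0.11
10 [ 0.276 -0.306 -0.052] -0.22
11 [ 0.299 -0.341 -0.053] -0.32
12 [ 0.322 -0.376 -0.052] -0.43
13 [ 0.345 -0.412 -0.052] -0.54
14 [ 0.366 -0.448 -0.051] -0.65
15 [ 0.385 -0.486 -0.052] -0.75
16 [ 0.403 -0.524 -0.052] -0.86
[-1.18887149e+00  2.64450914e-01  1.60482992e+00 -7.14625127e-06
  1.27367608e+00 -3.69211371e-02]validation failed for argument at $[0]...
```

The rows seem to need all six keys.

```bash
python3 -m jog '[{"x":0.039,"y":-0.02,"z":-0.006,"rx":0,"ry":0,"rz":-0.11},{"x":0.074,"y":-0.044,"z":-0.013,"rx":0,"ry":0,"rz":-0.22},{"x":0.106,"y":-0.07,"z":-0.02,"rx":0,"ry":0,"rz":-0.32},{"x":0.134,"y":-0.1,"z":-0.026,"rx":0,"ry":0,"rz":-0.43},{"x":0.161,"y":-0.131,"z":-0.033,"rx":0,"ry":0,"rz":-0.54},{"x":0.185,"y":-0.165,"z":-0.039,"rx":0,"ry":0,"rz":-0.65},{"x":0.209,"y":-0.2,"z":-0.044,"rx":0,"ry":0,"rz":-0.75},{"x":0.231,"y":-0.235,"z":-0.048,"rx":0,"ry":0,"rz":-0.86}]' 0.06; sed -i 's/range(1,25)/range(K+1,min(K+9,25))/; s/^prev=p;/import sys;K=int(sys.argv[1])/; s/\*i\/24,2/*(i-K)\/24,2/' plan.py; python3 plan.py 8
```

```text
clock: 1.2
position: [0.3901, -0.3066, 0.2868]
eef_rot: [2.518, 1.879, 0.0]
force: [-0.2, 0.5, 0.2]
grip_width: 0.0601
gripper_force: 0.0
0.04203469458223805
9 [ 0.041 -0.006 -0.002] -0.11 [ 0.396 -0.266  0.289]
10 [ 0.082 -0.012 -0.004] -0.22 [ 0.402 -0.224  0.291]
11 [ 0.124 -0.017 -0.004] -0.32 [ 0.409 -0.183  0.291]
12 [ 0.166 -0.022 -0.004] -0.43 [ 0.416 -0.141  0.291]
13 [ 0.207 -0.029 -0.003] -0.54 [ 0.422 -0.1    0.29 ]
14 [ 0.249 -0.036 -0.003] -0.65 [ 0.426 -0.058  0.29 ]
15 [ 0.29  -0.046 -0.004] -0.75 [ 0.429 -0.016  0.29 ]
16 [ 0.33  -0.058 -0.004] -0.86 [0.429 0.027 0.291]
```

```bash
python3 -m jog '[{"x":0.041,"y":-0.006,"z":-0.002,"rx":0,"ry":0,"rz":-0.11},{"x":0.082,"y":-0.012,"z":-0.004,"rx":0,"ry":0,"rz":-0.22},{"x":0.124,"y":-0.017,"z":-0.004,"rx":0,"ry":0,"rz":-0.32},{"x":0.166,"y":-0.022,"z":-0.004,"rx":0,"ry":0,"rz":-0.43},{"x":0.207,"y":-0.029,"z":-0.003,"rx":0,"ry":0,"rz":-0.54},{"x":0.249,"y":-0.036,"z":-0.003,"rx":0,"ry":0,"rz":-0.65},{"x":0.29,"y":-0.046,"z":-0.004,"rx":0,"ry":0,"rz":-0.75},{"x":0.33,"y":-0.058,"z":-0.004,"rx":0,"ry":0,"rz":-0.86}]'; python3 plan.py 16
```

```text
clock: 2.2
position: [0.4293, 0.0261, 0.2908]
eef_rot: [1.505, 2.757, 0.0]
force: [1.1, -0.2, -0.1]
grip_width: 0.06
gripper_force: 0.0
0.04203469458223805
17 [ 0.037  0.021 -0.001] -0.11 [0.427 0.069 0.291]
18 [ 0.075  0.04  -0.   ] -0.22 [0.423 0.111 0.291]
19 [0.113 0.056 0.002] -0.32 [0.415 0.152 0.289]
20 [0.152 0.07  0.005] -0.43 [0.405 0.192 0.285]
21 [0.192 0.08  0.012] -0.54 [0.392 0.231 0.279]
22 [0.233 0.086 0.021] -0.65 [0.376 0.269 0.27 ]
23 [0.274 0.089 0.034] -0.75 [0.356 0.305 0.257]
24 [0.316 0.087 0.051] -0.86 [0.332 0.339 0.24 ]
```

```bash
python3 -m jog '[{"x":0.037,"y":0.021,"z":-0.001,"rx":0,"ry":0,"rz":-0.11},{"x":0.075,"y":0.04,"z":0,"rx":0,"ry":0,"rz":-0.22},{"x":0.113,"y":0.056,"z":0.002,"rx":0,"ry":0,"rz":-0.32},{"x":0.152,"y":0.07,"z":0.005,"rx":0,"ry":0,"rz":-0.43},{"x":0.192,"y":0.08,"z":0.012,"rx":0,"ry":0,"rz":-0.54},{"x":0.233,"y":0.086,"z":0.021,"rx":0,"ry":0,"rz":-0.65},{"x":0.274,"y":0.089,"z":0.034,"rx":0,"ry":0,"rz":-0.75},{"x":0.316,"y":0.087,"z":0.051,"rx":0,"ry":0,"rz":-0.86}]'; python3 - <<'E'
from h import *
c=snap('wrist','w1.png');o=c['o'];print(o['joint_positions'],R.from_rotvec(o['eef_rot']).as_matrix().round(3))
E
```

```text
clock: 3.2
position: [0.3323, 0.3392, 0.2397]
eef_rot: [0.219, 3.133, 0.001]
force: [0.7, -0.2, -0.5]
grip_width: 0.0599
gripper_force: 0.0
[ 7.43309192e-01 -1.23498778e-01  2.01523571e+00 -5.61791399e-05
  1.24856514e+00 -6.88150004e-01] [[-0.99   0.139  0.001]
 [ 0.139  0.99   0.001]
 [-0.001  0.001 -1.   ]]
```

View pics/w1.png

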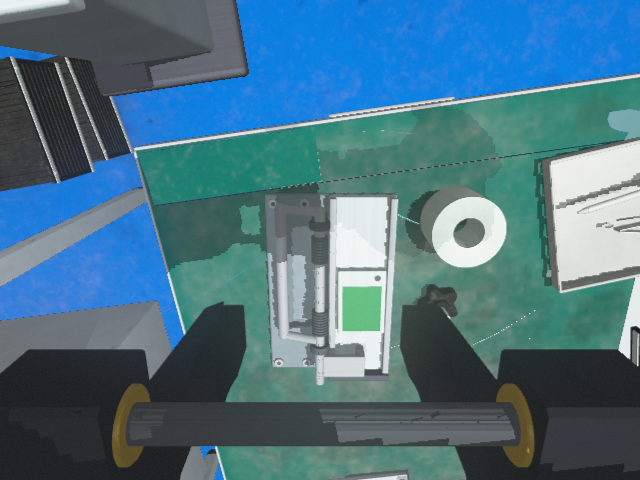

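The wrist view shows the fixture square to the image at cols 265–398, rows 193–380. The coupon (green) is at (361,308), the film roll at (464,228) and the knob at (437,298). I'll enlarge it for edges.

```bash
python3 -c "
from h import *
a=cv2.imread('pics/w1.png')[188:388,258:408];cv2.imwrite('pics/crop2.png',cv2.resize(a,None,fx=3,fy=3,interpolation=2))"
```

```text
(no output)
```

View pics/crop2.png

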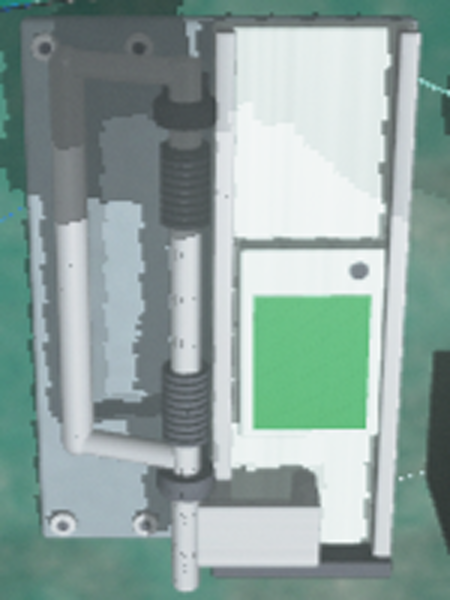

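```bash
python3 -c "
from h import *
w=load('w1.png');t=load('top0.png');s=load('side0.png')
Q=lambda u,v:(258+(u-1)/3,188+(v-1)/3);P=lambda u,v:(310+u/4,215+v/4)
a=onz(w,*Q(22,18),.008);b=onz(w,*Q(46,536),.008);d=b-a;L=np.linalg.norm(d);d/=L;n=np.array([-d[1],d[0],0])
print('yaw',np.degrees(np.arctan2(d[1],d[0])),L,'orig',(a+b)/2+.056*n)
O=np.array([.4215,.3295,0]);th=np.radians(-7.9);A=np.array([[np.cos(th),np.sin(th),0],[-np.sin(th),np.cos(th),0],[0,0,1]])
F=lambda p:((p-O)@A.T*1000).round(1)
print('corners W',F(a),F(b))
print('fence far outer W',F(onz(w,*Q(420,32),.0255)),F(onz(w,*Q(391,556),.0255)),'exp y~62,x -91/85')
print('coupon rear top W',F(onz(w,*Q(241,250),.028)),F(onz(w,*Q(385,251),.028)),'front',F(onz(w,*Q(241,432),.028)),F(onz(w,*Q(379,434),.028)))
print('coupon T rear',F(onz(t,*P(88,336),.028)),F(onz(t,*P(208,346),.028)),'front',F(onz(t,*P(108,165),.028)))
for nm,q,p in(('base rl',(22,18),(360,559)),('base fl',(46,536),(413,75)),('bar r',(68,60),(327,530)),('bar f',(76,440),(368,192)),('coup rr',(241,250),(208,346)),('coup rl',(385,251),(88,336)),('foot corner',(197,508),(275,95))):
  x,e=tri(ray(w,*Q(*q)),ray(t,*P(*p)));print(nm,F(x),round(e*1000,1))
"
```

```text
yaw -7.778711402854182 0.18097778299490336 orig [0.41998652 0.33203862 0.008     ]
corners W [-92.2 -53.9   8. ] [ 88.8 -53.5   8. ]
fence far outer W [-91.8  62.3  25.5] [84.5 62.4 25.5] exp y~62,x -91/85
coupon rear top W [-25.5  11.6  28. ] [-25.2  55.   28. ] front [36.6 12.3 28. ] [37.3 56.  28. ]
coupon T rear [-25.5  51.8  28. ] [-23.3   8.6  28. ] front [37.3 52.8 28. ]
base rl [-89.4 -56.7  -5.4] 1.9
base fl [ 90.9 -55.1   4.9] 2.3
bar r [-81.7 -40.8  18. ] 2.5
bar f [ 40.4 -41.2  26.4] 2.1
coup rr [-23.3  10.1  23.8] 3.5
coup rl [-26.7  52.9  33.3] 2.7
foot corner [74.  -3.4 14. ] 3.6
```

The two views agree to about 2 mm. I take the origin as (0.421, 0.3305) with a yaw of −7.85°. The coupon rear is at fixture x ≈ −25 and y 10–54, with its front 17 mm short of the foot, as stated. I'll descend to just above the bar at fixture x = −55, y = −3.

```bash
python3 -m jog '[{"x":-0.012,"y":0,"z":0.045,"rx":0,"ry":0,"rz":0},{"x":-0.024,"y":0,"z":0.09,"rx":0,"ry":0,"rz":0},{"x":-0.034,"y":0.0005,"z":0.135,"rx":0,"ry":0,"rz":0},{"x":-0.034,"y":0.0005,"z":0.175,"rx":0,"ry":0,"rz":0},{"x":-0.034,"y":0.0005,"z":0.195,"rx":0,"ry":0,"rz":0},{"x":-0.034,"y":0.0005,"z":0.195,"rx":0,"ry":0,"rz":0}]' 0.058; python3 - <<'E'
from h import *
w=snap('wrist','w2.png')['img'];s=snap('side','s2.png')['img'][215:335,170:340];t=snap('top','t2.png')['img'][215:365,310:425]
o=np.zeros((600,800,3),np.uint8);o[:360,:480]=cv2.resize(w,(480,360));s=cv2.resize(s,None,fx=2,fy=2,interpolation=2);o[360:,:340]=s
o[:390,490:789]=cv2.resize(t,(299,390));cv2.imwrite('pics/m2.png',o)
E
```

```text
clock: 4.0
position: [0.365, 0.3321, 0.0428]
eef_rot: [-0.225, -3.13, 0.005]
force: [-0.7, 0.6, 1.0]
grip_width: 0.0581
gripper_force: 0.0
```

View pics/m2.png

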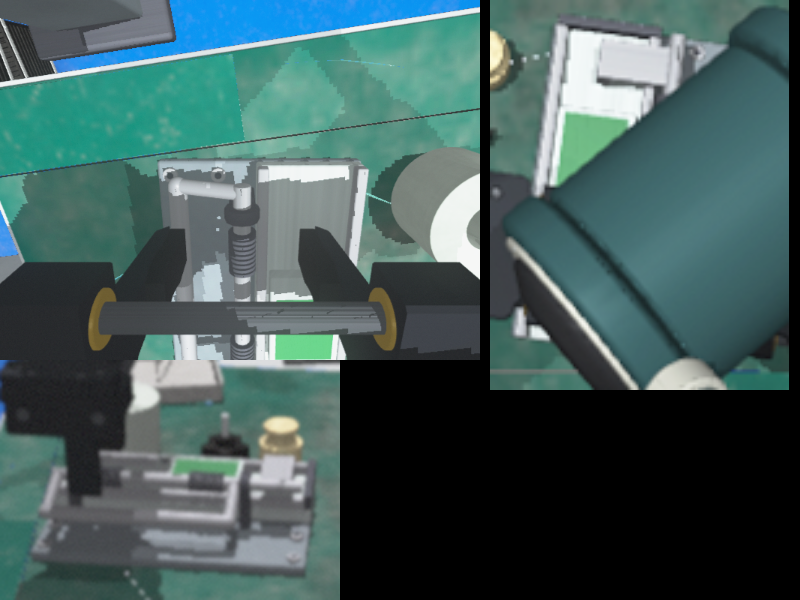

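The left fingertip (165–186, 230 in the composite) lies over the press bar, and the right one is over the channel, behind the coupon. The TCP is about 3 mm low in y, so I'll check the settled state.

```bash
cat > f.py <<'E'
from h import *
o=get_obs();O=np.array([.421,.3305,0]);th=np.radians(-7.85);A=np.array([[np.cos(th),np.sin(th),0],[-np.sin(th),np.cos(th),0],[0,0,1]])
M=R.from_rotvec(o['eef_rot']).as_matrix()
print(o['clock'],'fix mm',(A@(o['position']-O)*1000).round(1),'force fix',(A@o['force']).round(1),'mom',o['moment'].round(2),'xaxis yaw',np.degrees(np.arctan2(M[1,0],M[0,0])).round(2),'tilt',np.degrees(M[:2,2]).round(2),o['grip_width'])
E
python3 f.py
```

```text
4.15 fix mm [-53.7  -3.7  45.9] force fix [-0.1  1.   0.8] mom [ 0.03 -0.09 -0.  ] xaxis yaw 171.81 tilt [0.09 0.07] 0.05814155144809442
```

Settled, it's on target. Now I'll press the bar down slowly.

```bash
python3 -m jog '[{"x":0,"y":0.001,"z":0.006,"rx":0,"ry":0,"rz":0},{"x":0,"y":0.001,"z":0.012,"rx":0,"ry":0,"rz":0},{"x":0,"y":0.001,"z":0.018,"rx":0,"ry":0,"rz":0},{"x":0,"y":0.001,"z":0.022,"rx":0,"ry":0,"rz":0},{"x":0,"y":0.001,"z":0.0235,"rx":0,"ry":0,"rz":0},{"x":0,"y":0.001,"z":0.0235,"rx":0,"ry":0,"rz":0},{"x":0,"y":0.001,"z":0.0235,"rx":0,"ry":0,"rz":0}]'; python3 -c "
from h import *
w=snap('wrist','w3.png')['img'];s=snap('side','s3.png')['img'][215:335,170:340]
o=np.zeros((600,800,3),np.uint8);o[:360,:480]=cv2.resize(w,(480,360));o[360:,:340]=cv2.resize(s,None,fx=2,fy=2,interpolation=2);cv2.imwrite('pics/m3.png',o)"; python3 f.py
```

```text
clock: 5.03
position: [0.3683, 0.3383, 0.0237]
eef_rot: [0.226, 3.131, 0.011]
force: [-4.7, 8.5, 10.5]
grip_width: 0.058
gripper_force: 5.3
5.125 fix mm [-53.3   0.5  23.7] force fix [-4.6  6.6 10.4] mom [ 0.96  0.54 -0.17] xaxis yaw 171.74 tilt [0.2  0.38] 0.058149914576002236
```

View pics/m3.png

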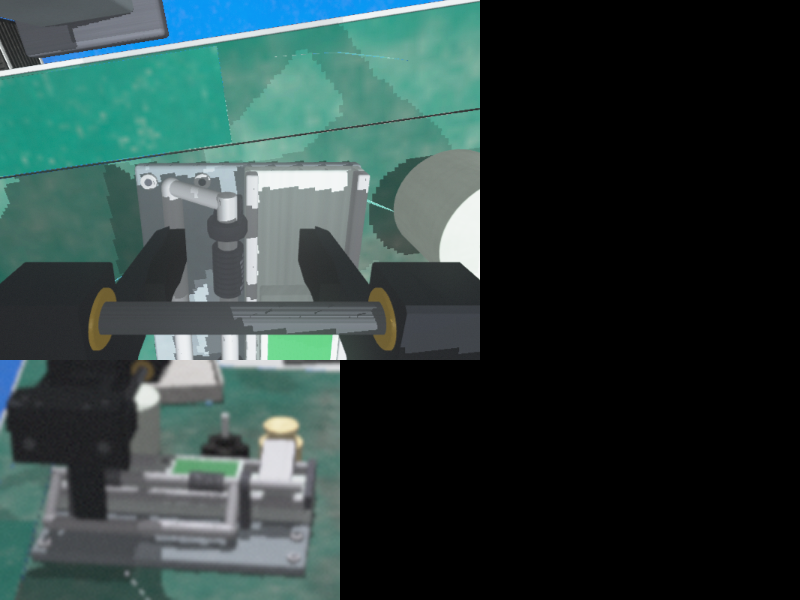

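The bar is down: in the side view the foot has risen to (280,460) in the composite. TCP z is 23.7 mm, so the clip is at about 0.31 rad. The y force is friction from the bar swinging inward, so I'll ease +y slightly and start the push.

```bash
python3 -m jog '[{"x":-0.003,"y":0.002,"z":0,"rx":0,"ry":0,"rz":0},{"x":-0.008,"y":0.002,"z":0,"rx":0,"ry":0,"rz":0},{"x":-0.013,"y":0.002,"z":0,"rx":0,"ry":0,"rz":0},{"x":-0.018,"y":0.002,"z":0,"rx":0,"ry":0,"rz":0},{"x":-0.023,"y":0.002,"z":0,"rx":0,"ry":0,"rz":0},{"x":-0.027,"y":0.002,"z":0,"rx":0,"ry":0,"rz":0},{"x":-0.030,"y":0.002,"z":0,"rx":0,"ry":0,"rz":0},{"x":-0.030,"y":0.002,"z":0,"rx":0,"ry":0,"rz":0}]'; python3 f.py
```

```text
clock: 6.12
position: [0.3948, 0.332, 0.0212]
eef_rot: [-0.225, -3.13, 0.002]
force: [-7.3, 0.8, 8.2]
grip_width: 0.0578
gripper_force: 4.1
6.125 fix mm [-26.2  -2.1  21.2] force fix [-7.3 -0.2  8.2] mom [-0.1   0.88 -0.17] xaxis yaw 171.77 tilt [-0.22 -0.06] 0.057785676173843246
```

```bash
python3 -m jog '[{"x":-0.003,"y":0.001,"z":-0.001,"rx":0,"ry":0,"rz":0},{"x":-0.007,"y":0.001,"z":-0.0015,"rx":0,"ry":0,"rz":0},{"x":-0.011,"y":0.001,"z":-0.0015,"rx":0,"ry":0,"rz":0},{"x":-0.015,"y":0.001,"z":-0.0015,"rx":0,"ry":0,"rz":0},{"x":-0.019,"y":0.001,"z":-0.0015,"rx":0,"ry":0,"rz":0},{"x":-0.023,"y":0.001,"z":-0.0015,"rx":0,"ry":0,"rz":0},{"x":-0.027,"y":0.001,"z":-0.0015,"rx":0,"ry":0,"rz":0},{"x":-0.027,"y":0.001,"z":-0.0015,"rx":0,"ry":0,"rz":0}]'; python3 f.py; python3 -c "
from h import *
w=snap('wrist','w4.png')['img'];s=snap('side','s4.png')['img'][215:335,170:340];t=snap('top','t4.png')['img'][215:365,310:425]
o=np.zeros((600,800,3),np.uint8);o[:360,:480]=cv2.resize(w,(480,360));o[360:,:340]=cv2.resize(s,None,fx=2,fy=2,interpolation=2);o[:390,490:789]=cv2.resize(t,(299,390));cv2.imwrite('pics/m4.png',o)"
```

```text
clock: 7.12
position: [0.4219, 0.3289, 0.0225]
eef_rot: [-0.225, -3.13, 0.003]
force: [-4.8, -0.3, 6.5]
grip_width: 0.0577
gripper_force: 3.3
7.125 fix mm [ 1.2 -1.5 22.5] force fix [-4.7 -1.   6.5] mom [-0.23  0.59 -0.1 ] xaxis yaw 171.78 tilt [-0.2  -0.08] 0.05774490778655139
```

View pics/m4.png

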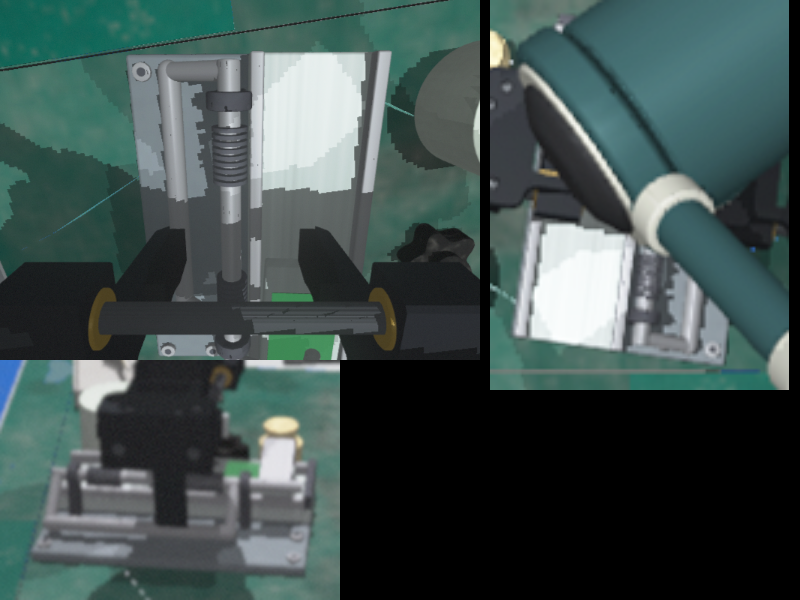

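The coupon is entering under the raised foot (side view, green at (240,467)). About 11 mm is left, so I'll go gently and watch the force.

```bash
python3 -m jog '[{"x":-0.002,"y":0,"z":0,"rx":0,"ry":0,"rz":0},{"x":-0.004,"y":0,"z":0,"rx":0,"ry":0,"rz":0},{"x":-0.006,"y":0,"z":0,"rx":0,"ry":0,"rz":0},{"x":-0.008,"y":0,"z":0,"rx":0,"ry":0,"rz":0},{"x":-0.010,"y":0,"z":0,"rx":0,"ry":0,"rz":0},{"x":-0.011,"y":0,"z":0,"rx":0,"ry":0,"rz":0},{"x":-0.012,"y":0,"z":0,"rx":0,"ry":0,"rz":0},{"x":-0.012,"y":0,"z":0,"rx":0,"ry":0,"rz":0}]'; python3 f.py;  python3 -m jog '[{"x":-0.001,"y":0,"z":0,"rx":0,"ry":0,"rz":0},{"x":-0.002,"y":0,"z":0,"rx":0,"ry":0,"rz":0},{"x":-0.002,"y":0,"z":0,"rx":0,"ry":0,"rz":0}]'; python3 f.py
```

```text
clock: 8.28
position: [0.4309, 0.3276, 0.0224]
eef_rot: [-0.225, -3.125, 0.003]
force: [-14.2, 3.3, 11.7]
grip_width: 0.0577
gripper_force: 7.9
8.275 fix mm [10.2 -1.5 22.4] force fix [-14.5   1.3  11.7] mom [0.4  2.05 0.15] xaxis yaw 171.77 tilt [-0.5  -0.09] 0.057698379148570206
clock: 8.65
position: [0.4311, 0.3275, 0.0224]
eef_rot: [-0.225, -3.122, 0.004]
force: [-19.0, 4.7, 16.6]
grip_width: 0.0582
gripper_force: 10.5
8.65 fix mm [10.5 -1.6 22.4] force fix [-19.4   2.1  16.6] mom [0.86 2.9  0.29] xaxis yaw 171.77 tilt [-0.68 -0.1 ] 0.058196193421650354
```

The push stopped at fixture x = 10.4 while the force rose from 5 to 19 N. The travel matches reaching the end stop (17 + 30 mm expected). I'll ease back, then raise slowly to let the clip down.

```bash
python3 -m jog '[{"x":0.002,"y":0,"z":0,"rx":0,"ry":0,"rz":0},{"x":0.004,"y":0,"z":0,"rx":0,"ry":0,"rz":0},{"x":0.006,"y":0,"z":0,"rx":0,"ry":0,"rz":0},{"x":0.006,"y":0,"z":0,"rx":0,"ry":0,"rz":0}]'; python3 f.py; python3 -m jog '[{"x":0.006,"y":-0.001,"z":-0.002,"rx":0,"ry":0,"rz":0},{"x":0.006,"y":-0.002,"z":-0.004,"rx":0,"ry":0,"rz":0},{"x":0.006,"y":-0.002,"z":-0.006,"rx":0,"ry":0,"rz":0},{"x":0.006,"y":-0.002,"z":-0.009,"rx":0,"ry":0,"rz":0},{"x":0.006,"y":-0.002,"z":-0.013,"rx":0,"ry":0,"rz":0},{"x":0.006,"y":-0.002,"z":-0.02,"rx":0,"ry":0,"rz":0},{"x":0.006,"y":-0.002,"z":-0.04,"rx":0,"ry":0,"rz":0},{"x":0.006,"y":-0.002,"z":-0.07,"rx":0,"ry":0,"rz":0}]'; python3 f.py
```

```text
clock: 9.15
position: [0.4307, 0.3276, 0.0227]
eef_rot: [-0.222, -3.133, 0.003]
force: [-1.8, -2.0, 6.5]
grip_width: 0.0581
gripper_force: 4.4
9.15 fix mm [10.  -1.6 22.7] force fix [-1.5 -2.2  6.5] mom [-0.54  0.2   0.2 ] xaxis yaw 171.88 tilt [-0.07 -0.1 ] 0.05809176676538364
clock: 10.15
position: [0.4241, 0.3265, 0.0925]
eef_rot: [-0.224, -3.131, 0.002]
force: [0.5, 0.0, -0.1]
grip_width: 0.0583
gripper_force: 0.0
10.15 fix mm [ 3.6 -3.5 92.5] force fix [ 0.5  0.1 -0.1] mom [-0.01 -0.18 -0.02] xaxis yaw 171.81 tilt [-0.14 -0.08] 0.058279921467190396
```

```bash
python3 -m jog '[{"x":0.015,"y":0,"z":-0.03,"rx":0,"ry":0,"rz":0},{"x":0.04,"y":0,"z":-0.065,"rx":0,"ry":0,"rz":0},{"x":0.065,"y":0,"z":-0.1,"rx":0,"ry":0,"rz":0},{"x":0.085,"y":0,"z":-0.13,"rx":0,"ry":0,"rz":0},{"x":0.094,"y":0,"z":-0.147,"rx":0,"ry":0,"rz":0},{"x":0.094,"y":0,"z":-0.147,"rx":0,"ry":0,"rz":0},{"x":0.094,"y":0,"z":-0.147,"rx":0,"ry":0,"rz":0}]'; python3 f.py; python3 -c "
from h import *
w=snap('wrist','w5.png')['img'][180:390,255:455];s=snap('side','s5.png')['img'][215:335,170:340]
o=np.zeros((600,800,3),np.uint8);o[:525,:500]=cv2.resize(w,None,fx=2.5,fy=2.5,interpolation=2);o[:204,505:794]=cv2.resize(s,(289,204));cv2.imwrite('pics/m5.png',o)"
```

```text
clock: 11.02
position: [0.3321, 0.34, 0.2385]
eef_rot: [-0.224, -3.133, 0.002]
force: [-1.0, 0.0, -0.7]
grip_width: 0.0579
gripper_force: 0.0
11.025 fix mm [-89.4  -2.7 238.5] force fix [-1.  -0.1 -0.7] mom [ 0.09 -0.14  0.01] xaxis yaw 171.81 tilt [-0.06 -0.08] 0.057891830074212114
```

View pics/m5.png

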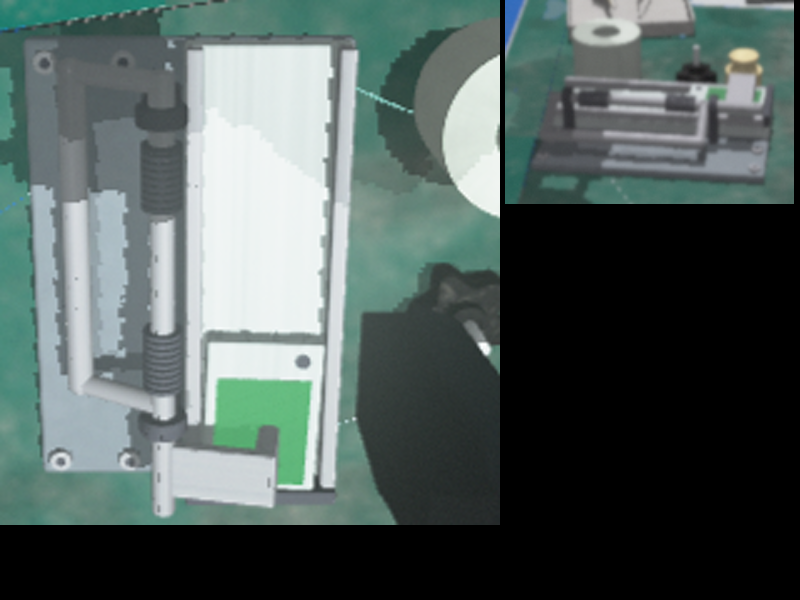

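The clip is down on the coupon, which lies squarely at the end stop: its rear edge is at row 342 and its front edge at row 488, touching the dark stop. I'll do a numeric check, and check the bystanders.

```bash
python3 -c "
from h import *
w=load('w5.png');w1=load('w1.png');Q=lambda u,v:(255+u/2.5,180+v/2.5)
O=np.array([.421,.3305,0]);th=np.radians(-7.85);A=np.array([[np.cos(th),np.sin(th),0],[-np.sin(th),np.cos(th),0],[0,0,1]])
F=lambda p:(A@(p-O)*1000).round(1)
print('rear',F(onz(w,*Q(208,343),.028)),F(onz(w,*Q(323,345),.028)),'front',F(onz(w,*Q(300,490),.028)),'bed rear',F(onz(w,*Q(200,44),.018)),'stop end',F(onz(w,*Q(334,491),.029)))
a=load('side0.png')['img'].astype(int);b=load('s5.png')['img'].astype(int)
d=np.abs(a-b).sum(2)>60
for n,(u,v,x,y) in dict(weight=(300,243,322,256),film=(208,226,250,258),knob=(270,240,296,262)).items():print(n,d[v:y,u:x].mean().round(3))
a=load('side0.png')['img'];b=load('s5.png')['img']
"
```

```text
rear [20.4 11.2 28. ] [21.4 54.1 28. ] front [85.1 47.7 28. ] bed rear [-91.1   8.   18. ] stop end [84.9 60.8 29. ]
weight 0.0
film 0.115
knob 0.0
```

The coupon's rear is at 20.4–21.4 mm (21 expected) and its front at 85 mm, so it is seated. The weight and knob regions are unchanged. The film roll's patch differs by 11%, which is probably arm shadow, since nothing came near it.

```bash
python3 -c "
from station import close_job
print(close_job())"
```

```text
the job is handed in; nothing more can be done
None
```

The job is handed in at about 11 s: the coupon is against the end stop with the clip sprung down on it and the arm clear, the weight and knob are unmoved, and the film roll looked unmoved (an 11% side-view change there, probably arm shadow, was not checked further).

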